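# Index the assembly turntable to its next station

## Robot

A 7-joint arm with a two-finger parallel gripper is mounted at the origin on the work surface. World frame = base frame: x ahead of the robot, y to its left, z up, the work surface at z = 0. Lengths are in m, angles in rad, forces in N, time in s.
With the tool pointing down it reaches from about 0.425 to 0.825 m from the base axis. Payload 3.6 kg.
Tool frame: the origin (TCP) lies midway between the tips of the shut fingers; the grasp point (between the pads) lies 19 mm behind it; x points along the fingers, y is the direction in which the jaws open and shut, and the axes are right-handed (so a half turn about x gives the same grasp; the last joint's range is limited). The gripper opens to 93 mm and grips with 3 to 60 N. Pads are 15 mm wide; open, the fingers measure 128 mm over their backs; the gripper's body (75 mm by 188 mm) begins 65 mm behind the grasp point.
Start: joints at [-1.333, 0.615, -0.013, 1.423, 0.008, 1.103, -0.04], TCP at [0.169, 0.627, 0.219] pointing down, gripper open.
Joint ranges: [-3.12, 3.12], [-0.3, 2.06], [-1.34, 1.32], [0.26, 2.42], [-1.36, 4.5], [0.01, 1.98], [-2.84, 2.84]. Speed limits (rad/s): [2.79, 2.79, 3.14, 3.14, 3.14, 3.14, 3.14].

## Interface

Orientations are given as a unit quaternion [x, y, z, w].
In Python, from workcell import telemetry, optics, ticket, boxes_of, outline_of gives the robot as it stands.
- The arm moves only by the tool step_arm, never from a script. Its argument "targets" is a list that holds one entry, the list of rows, each a list of 7 numbers: the shift along the tool's x, y, z in m, then the turn, a rotation vector about the tool's x, y, z in rad, then the opening, from 0 (shut) to 1 (fully open). In form: [[[tx, ty, tz, wx, wy, wz, gripper], ...]]. A call has 1 to 8 rows; each row shifts and turns the commanded pose from where the row before left it, along the tool's axes as they then stand; what a row does not reach is not made up. A row lasts 1/10 s, in which the tool goes at most 50 mm and 8.59 degrees, less where a joint would pass 70% of its speed; a pose out of reach is approached as far as the arm can. A call with a gripper value outside its range is refused whole. The fingers move at their own pace and stop on an object; "force" is the grip in N (left out, the last holds). Time passes only in rows, so rows that do not move let the fingers close. It gives the time, the measured TCP pose, the force and the opening at its end, in the units of the state.
- telemetry.observe(): the state, without advancing time (a new reading comes with each control period).
- optics.camera(name): name is "scene" or "top" or "wrist"; returns a dict with "image" (480x640x3 uint8, red, green, blue), "range_z" (480x640 float32, m along the optical axis (not along the pixel's ray), 0 where there is no reading), "K" (3x3 intrinsics, pixels), "R" (3x3) and "t" (3): a world point X has camera coordinates R X + t; the wrist camera has in their place "hand_eye" (4x4, takes a point from camera to tool coordinates, whose origin is the TCP and whose axes are the tool frame's). Camera axes: x right, y down, z forward; pixel columns grow to the right and rows downward; lengths in m; the calibration is good to about 2 mm. A picture is of the moment at which its call begins: read the wrist's pose just before it.
- ticket.finish_job(): hands the job in, once; it reports no verdict.
Trained networks look in the newest picture that a camera, given by its name, has taken for a name from the list of things; names that differ only in an ending like _2 or _b are one class to them, and where a whole thing is asked for, a point or a joint stands for the part that bears it (a point fixed in the world has none). Each returns a list of dicts, best first, with "conf" (0 to 1); they miss things now and then, are a little off and sometimes report something else, mostly with a low value. They report only what shows in the picture. A call takes as long as a camera call.
- boxes_of(camera, query): "bbox" ([left, top, right, bottom] as shares, 0 to 1, of the picture: columns of its width, rows of its height, round what is visible of it).
- outline_of(camera, query): "region" (480x640 bool, what is visible of it) and "bbox" ([left, top, right, bottom] as shares, 0 to 1, of the picture: columns of its width, rows of its height, round what is visible of it).
The state is a dict: "time": time; "joints": joint angles; "qd": joint speeds; "joint_torque": joint torques, N m; "position": TCP position; "orientation": TCP orientation; "ft_force": force on the tool from outside, world axes, zero at the start; "ft_torque": the same for the moment, N m; "grip_width": finger opening in m.
Only numpy, scipy, OpenCV 4.12 (cv2) and the standard library are available. Lean on these libraries where they do the work, as an engineer would, in place of code of your own. Each camera call takes 0.05 s, during which the arm holds its last target. There are 200 camera calls.

## Task

Pull up the red spring plunger of the small assembly turntable, turn the disc anticlockwise (seen from above) to its next station, and let the plunger spring down there so that its pin drops fully home and locks the disc. The next hole is hidden under the disc and has to be found by feel; never force the pin sideways or press it hard against the plate. Keep the circuit board in its nest and leave everything else on the bench alone.

Things in the scene. Friction and masses are not known exactly. Their poses are not given: they have to be found in the camera images.
- plunger_knob (a point): Centre of the plunger's red round knob: an upright cylinder 26 mm in diameter and 38 mm tall, at the rim of the disc, 95 mm from the turning axis. While the pin is home this point is 111 mm above the bench (knob from 92 to 130 mm). A fixed dark guide barrel of 23 mm diameter stands below the knob, its top 4 mm under the knob's underside while the pin is home; the disc's top is at 64 mm. The knob rises straight up with the pin and is carried round with the disc.
- turntable_axis (a point): Point on the turntable's vertical turning axis at the level of the disc's top face, 64 mm above the bench. The round aluminium disc is 260 mm in diameter and 12 mm thick, on a grey fixed round base of 270 mm diameter. The base stands anywhere and any way round; it does not move.
- stage (a joint): Angle of the disc in rad: 0 at the start, where the pin sits in the first hole; positive anticlockwise seen from above. Stops at -0.35 and +1.6. It turns on a plain bearing with about 0.12 N m of friction. In the positive direction there is exactly one more hole, whose angle is not known beforehand: it lies between 0.85 and 1.2 rad. Elsewhere the plate under the disc is flat. In the hole the disc has about 0.02 rad of free play.
- plunger (a joint): Lift of the plunger in m: 0 when the pin is fully home in a hole, about 0.009 when the pin's round tip rests on the flat plate between holes, 0.016 at its upper stop. A spring drives it down with about 5 N at 0 and 10 N at the upper stop. It does not stay up by itself: let go between the holes, the pin rides on the plate and snaps down on its own when it comes over a hole, even while the disc is being turned slowly (up to some 30 mm/s at the knob).
- pin: The plunger's steel pin under the knob, 8 mm in diameter with a round tip; origin at its tip on its axis, z up; hidden under the disc. The holes are 10.6 mm wide along the direction of turning. The pin is damaged if pressed against the plate or a hole's wall with more than 40 N.
- nest (a point): Middle of the board nest at the centre of the disc, 68 mm above the bench: four black corner posts, 12 mm tall, turning with the disc.
- board_center (a point): Centre of the loose green circuit board (55 by 75 by 4 mm, parts on it up to 12 mm tall), lying in the nest and turning with the disc.
- multimeter: Yellow multimeter lying flat, 130 by 70 by 30 mm; origin at the centre of its underside. Bystander.
- screwdriver: Yellow-handled screwdriver lying on the bench. Bystander.
- solder_reel: Small silver reel, 56 mm diameter, 32 mm tall; origin at the centre of its underside. Bystander.
- servo: Small black servo motor, 54 by 20 by 43 mm; origin at the centre of its underside. Bystander.
- parts_tray: Blue open tray with compartments, 120 by 120 by 30 mm; origin at the centre of its underside. Bystander.
- flux_jar: White jar with an orange cap, 44 mm diameter, 50 mm tall; origin at the centre of its underside. Bystander.

How it is judged:
By the outcome, as a careful person would: the job done as asked, in the order asked, and still so for the second after the job is handed in, with the robot touching nothing.
It also fails if it takes over 38 s, if anything falls off the work surface, if the arm or the gripper's body presses on something with over 40 N, if the wrist force passes 120 N, or if a joint passes its speed limit or range.

## Working session

There is one attempt and no reset: what is moved stays moved. The work goes in short steps, Python scripts to look and compute and a tool call to move; the robot and the scene stay as the last step left them, time stands still between calls to the robot, and variables do not carry over. Pictures are saved under pics/ and viewed, about 8 in all and at most 12, crops included, and the job is handed in when it is done.

Besides the shell and the picture viewer there is one more tool, called after "Request:" as name(argument=value, ...) on one line, values as JSON. step_arm: Moves the arm, as the interface text tells. Its arguments: {"type":"object","properties":{"targets":{"type":"array","items":{"type":"array","items":{"type":"array","items":{"type":"number"}}}},"force":{"type":"number"}},"required":["targets"]}

```bash
ls; mkdir -p pics
cat > h.py <<'E'
import numpy as np, cv2
from workcell import telemetry, optics, ticket, boxes_of, outline_of
from scipy.spatial.transform import Rotation as Rn
def cloud(c,st=None):
    z=c["range_z"]; v,u=np.mgrid[0:480,0:640]; K=c["K"]
    P=np.stack([(u-K[0,2])/K[0,0]*z,(v-K[1,2])/K[1,1]*z,z],-1)
    if "R" in c: return (P-c["t"])@c["R"]
    H=np.array(c["hand_eye"]); P=P@H[:3,:3].T+H[:3,3]
    return P@Rn.from_quat(st["orientation"]).as_matrix().T+st["position"]
def save(n,c): cv2.imwrite(f"pics/{n}.png",c["image"][:,:,::-1])
E
python3 - <<'E'
from h import *
s=telemetry.observe(); print(s)
for n in ["scene","top"]:
    c=optics.camera(n); save(n,c); P=cloud(c)
    for q in ["plunger_knob","stage","nest","board_center"]:
        for o in outline_of(n,q)[:2]:
            m=o["region"]&(c["range_z"]>0); p=P[m]
            if len(p): print(n,q,round(o["conf"],2),np.array(o["bbox"]).round(3),m.sum(),np.median(p,0).round(4),p.min(0).round(3),p.max(0).round(3))
E
```

```text
pics
{'time': 0.0, 'joints': array([-1.333513  ,  0.61590774, -0.01264629,  1.42489502,  0.00809158,
        1.10337475, -0.04037749]), 'qd': array([-0.00098371,  0.00053471,  0.0009404 , -0.00077163, -0.00117508,
        0.00059383, -0.00067155]), 'joint_torque': array([ 3.52781228e-06, -4.58925498e+01,  2.08910303e-01, -1.65746266e+01,
       -6.11575088e-02,  2.02346232e-02,  2.28880704e-04]), 'position': array([0.16924541, 0.62676429, 0.21748981]), 'orientation': array([ 0.09206377,  0.70108397, -0.0938419 ,  0.70085607]), 'ft_force': array([ 0.56181289,  0.66293231, -0.32469445]), 'ft_torque': array([ 0.05419049,  0.0017405 , -0.0155562 ]), 'grip_width': 0.09307770019120021}
scene plunger_knob 0.74 [0.44  0.447 0.461 0.489] 192 [ 0.4618 -0.0936  0.1174] [ 0.443 -0.107  0.087] [ 0.468 -0.081  0.132]
scene stage 0.65 [0.392 0.455 0.578 0.634] 6428 [ 0.5611 -0.0521  0.0647] [ 0.29  -0.174 -0.002] [0.666 0.1   0.132]
scene nest 0.93 [0.392 0.453 0.576 0.629] 6495 [ 0.5628 -0.0521  0.0647] [ 0.268 -0.175 -0.002] [0.666 0.081 0.132]
scene board_center 0.68 [0.456 0.53  0.515 0.573] 499 [ 0.5382 -0.0462  0.0692] [ 0.494 -0.087  0.063] [ 0.579 -0.01   0.082]
top plunger_knob 0.39 [0.555 0.525 0.572 0.545] 95 [ 0.4521 -0.0943  0.1283] [ 0.441 -0.107  0.057] [ 0.47  -0.084  0.14 ]
top plunger_knob 0.36 [0.51  0.455 0.558 0.512] 567 [ 0.5356 -0.047   0.0703] [ 0.495 -0.094  0.051] [ 0.575 -0.005  0.085]
top stage 0.87 [0.463 0.384 0.608 0.582] 5927 [ 0.5316 -0.0487  0.0657] [ 0.407 -0.181  0.023] [0.665 0.078 0.14 ]
top stage 0.49 [0.265 0.507 0.31  0.599] 1162 [0.4466 0.3899 0.032 ] [ 0.384  0.353 -0.003] [0.515 0.437 0.046]
top nest 0.79 [0.459 0.386 0.608 0.575] 6084 [ 0.5323 -0.0485  0.0656] [ 0.407 -0.178  0.017] [0.669 0.078 0.14 ]
top board_center 0.75 [0.511 0.448 0.562 0.511] 577 [ 0.5366 -0.0492  0.0703] [ 0.499 -0.094  0.051] [ 0.577 -0.005  0.085]
```

View pics/scene.png

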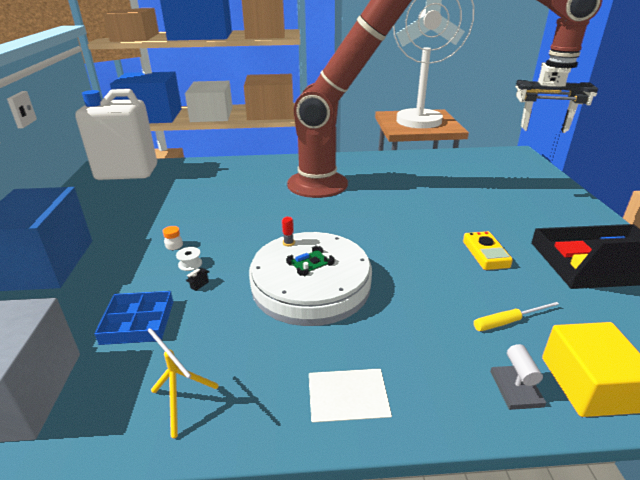

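View pics/top.png

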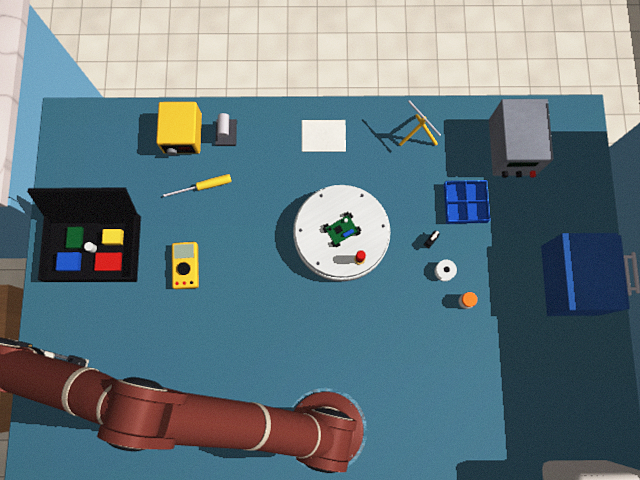

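Run:
```python
from h import *
c=optics.camera("top"); P=cloud(c)
# disc axis: circle fit over disc-top pixels' hull
m=(abs(P[...,2]-.064)<.006)&(np.hypot(P[...,0]-.535,P[...,1]+.05)<.16)&(c["range_z"]>0)
p=P[m][:,:2].astype(np.float32); (x,y),r=cv2.minEnclosingCircle(p); print("axis",x,y,r)
q=P[(P[...,2]>.12)&(np.hypot(P[...,0]-.455,P[...,1]+.095)<.03)]; print("knob",len(q),q.mean(0),(q.min(0)+q.max(0))/2)
# obstacles: anything >20mm outside disc
o=P[(P[...,2]>.02)&(np.hypot(P[...,0]-x,P[...,1]-y)>.14)&(c["range_z"]>0)]
s=o[np.hypot(o[:,0]-.46,o[:,1]+.09)<.3]; print(len(s)); 
for k in np.unique((s[:,:2]/.05).round(),axis=0): 
    t=s[((s[:,:2]/.05).round()==k).all(1)]; print(k*.05,len(t),t[:,2].max().round(3))
```

```text
axis 0.5353158116340637 -0.04906368628144264 0.13408875465393066
knob 76 [ 0.45395994 -0.096398    0.13053144] [ 0.45402733 -0.09575458  0.12922552]
469
[ 0.4  -0.35] 100 0.043
[ 0.4 -0.3] 19 0.041
[ 0.45 -0.35] 156 0.043
[ 0.45 -0.3 ] 32 0.043
[ 0.5 -0.3] 95 0.05
[ 0.55 -0.35] 15 0.039
[ 0.55 -0.3 ] 33 0.051
[ 0.6  -0.35] 19 0.036
```

Both pictures agree: the turntable (top image ~342,232) has its red knob at (360,257), towards the robot. The bystanders are clear of the disc. Next I'll plan the approach.

```bash
cat >> h.py <<'E'
AX=np.array([.5353,-.0491])
def pose_R(psi): # tool x down, tool y along heading psi
    y=np.array([np.cos(psi),np.sin(psi),0]); x=np.array([0,0,-1.]); return np.stack([x,y,np.cross(x,y)],1)
def rows(p0,R0,wps,g):
    """wps: list of (pos,R) per row"""
    for p,R in wps:
        d=R0.T@(np.array(p)-p0); w=Rn.from_matrix(R0.T@R).as_rotvec()
        print([round(float(a),4) for a in [*d,*w]]+[g], round(np.linalg.norm(d)*1e3,1), round(np.degrees(np.linalg.norm(w)),2))
        R0=R0@Rn.from_rotvec(np.round(w,4)).as_matrix() if 0 else R; p0=np.array(p)
E
python3 - <<'E'
from h import *
s=telemetry.observe(); R=Rn.from_quat(s["orientation"]).as_matrix(); print(R.round(3))
psi0=np.arctan2(R[1,1],R[0,1]); k=np.array([.454,-.096]); 
a=np.arctan2(*(k-AX)[::-1]); print("psi0",np.degrees(psi0),"tangent",np.degrees(a)+90)
p0=s["position"]; az0=np.arctan2(p0[1],p0[0]); r0=np.hypot(*p0[:2]); az1=np.arctan2(k[1],k[0]); r1=np.hypot(*k)
t=a+np.pi/2
for alt in (t,t+np.pi): print("yaw change",np.degrees((alt-psi0+np.pi)%(2*np.pi)-np.pi),"base",np.degrees(az1-az0), "rel yaw", np.degrees((alt-az1)-(psi0-az0)))
E
```

```text
[[-0.     0.261  0.965]
 [-0.     0.965 -0.261]
 [-1.    -0.    -0.   ]]
psi0 74.88947061765165 tangent -60.020394343552226
yaw change -134.90986496120388 base -86.8266270279081 rel yaw -48.08323793329578
yaw change 45.09013503879612 base -86.8266270279081 rel yaw 131.91676206670422
```

Run:
```python
from h import *
s=telemetry.observe(); R=Rn.from_quat(s["orientation"]).as_matrix(); p0=s["position"]
psi0=np.radians(74.89); n=21; w=[]
for i in range(1,n+1):
    f=i/n; r=.649+f*(.464-.649); az=np.radians(74.89+f*(-11.94-74.89)); w.append((np.array([r*np.cos(az),r*np.sin(az),.2175+f*(.19-.2175)]),pose_R(psi0+f*np.radians(-134.9))))
rows(p0,R,w,1)
```

```text
[0.0024, -0.0114, 0.0461, 0.1121, -0.0, 0.0001, 1] 47.6 6.42
[0.0013, -0.0086, 0.0459, 0.1121, 0.0, 0.0, 1] 46.7 6.42
[0.0013, -0.0068, 0.0456, 0.1121, 0.0, 0.0, 1] 46.1 6.42
[0.0013, -0.005, 0.0452, 0.1121, 0.0, 0.0, 1] 45.5 6.42
[0.0013, -0.0033, 0.0447, 0.1121, 0.0, 0.0, 1] 44.9 6.42
[0.0013, -0.0016, 0.0442, 0.1121, 0.0, 0.0, 1] 44.2 6.42
[0.0013, 0.0, 0.0436, 0.1121, 0.0, 0.0, 1] 43.6 6.42
[0.0013, 0.0016, 0.0429, 0.1121, 0.0, 0.0, 1] 43.0 6.42
[0.0013, 0.0031, 0.0422, 0.1121, 0.0, 0.0, 1] 42.4 6.42
[0.0013, 0.0046, 0.0415, 0.1121, 0.0, 0.0, 1] 41.7 6.42
[0.0013, 0.006, 0.0407, 0.1121, 0.0, 0.0, 1] 41.1 6.42
[0.0013, 0.0074, 0.0398, 0.1121, 0.0, 0.0, 1] 40.5 6.42
[0.0013, 0.0087, 0.0389, 0.1121, 0.0, 0.0, 1] 39.9 6.42
[0.0013, 0.01, 0.038, 0.1121, 0.0, 0.0, 1] 39.3 6.42
[0.0013, 0.0112, 0.037, 0.1121, 0.0, 0.0, 1] 38.6 6.42
[0.0013, 0.0123, 0.036, 0.1121, 0.0, 0.0, 1] 38.0 6.42
[0.0013, 0.0134, 0.0349, 0.1121, 0.0, 0.0, 1] 37.4 6.42
[0.0013, 0.0144, 0.0338, 0.1121, 0.0, 0.0, 1] 36.8 6.42
[0.0013, 0.0153, 0.0328, 0.1121, 0.0, 0.0, 1] 36.2 6.42
[0.0013, 0.0162, 0.0316, 0.1121, 0.0, 0.0, 1] 35.6 6.42
[0.0013, 0.017, 0.0305, 0.1121, 0.0, 0.0, 1] 34.9 6.42
```

Request:
step_arm(targets=[[[0.001, -0.011, 0.046, 0.112, 0, 0, 1], [0.001, -0.0086, 0.046, 0.112, 0, 0, 1], [0.001, -0.007, 0.0455, 0.112, 0, 0, 1], [0.001, -0.005, 0.045, 0.112, 0, 0, 1], [0.001, -0.0033, 0.0447, 0.112, 0, 0, 1], [0.001, -0.0016, 0.0442, 0.112, 0, 0, 1], [0.001, 0, 0.0436, 0.112, 0, 0, 1], [0.001, 0.0016, 0.043, 0.112, 0, 0, 1]]])

```text
time: 1.35
position: [0.4325, 0.3848, 0.2108]
orientation: [0.389, 0.59, -0.389, 0.591]
ft_force: [0.5, 0.2, -0.1]
grip_width: 0.0929
```

Request:
step_arm(targets=[[[0.0013, 0.0031, 0.0422, 0.112, 0, 0, 1], [0.0013, 0.0046, 0.0415, 0.112, 0, 0, 1], [0.0013, 0.006, 0.0407, 0.112, 0, 0, 1], [0.0013, 0.0074, 0.0398, 0.112, 0, 0, 1], [0.0013, 0.0087, 0.0389, 0.112, 0, 0, 1], [0.0013, 0.01, 0.038, 0.112, 0, 0, 1], [0.0013, 0.0112, 0.037, 0.112, 0, 0, 1], [0.0013, 0.0123, 0.036, 0.112, 0, 0, 1]]])

```text
time: 2.15
position: [0.5029, 0.076, 0.2005]
orientation: [0.607, 0.364, -0.606, 0.364]
ft_force: [0.0, -0.1, -0.0]
grip_width: 0.0929
```

Request:
step_arm(targets=[[[0.0013, 0.0134, 0.0349, 0.112, 0, 0, 1], [0.0013, 0.0144, 0.0338, 0.112, 0, 0, 1], [0.0013, 0.0153, 0.0328, 0.112, 0, 0, 1], [0.0013, 0.0162, 0.0316, 0.112, 0, 0, 1], [0.0013, 0.017, 0.0305, 0.112, 0, 0, 1], [0, 0, 0, 0, 0, 0, 1]]])

```text
time: 2.75
position: [0.4526, -0.1007, 0.1944]
orientation: [-0.684, -0.179, 0.684, -0.181]
ft_force: [0.3, 0.1, -0.6]
grip_width: 0.0931
```

Run:
```python
from h import *
s=telemetry.observe(); print(s["time"],s["position"],s["joints"].round(3),s["ft_force"].round(2)); R=Rn.from_quat(s["orientation"]).as_matrix(); print(R.round(3))
c=optics.camera("wrist"); save("w1",c); P=cloud(c,s); im=c["image"].astype(int)
m=(im[...,0]>110)&(im[...,1]<70)&(im[...,2]<70)&(c["range_z"]>0)&(P[...,2]>.08)
q=P[m]; print(m.sum(),q.min(0),q.max(0)); t=q[q[:,2]>.122]; print(len(t),t.mean(0),(t.min(0)+t.max(0))/2, cv2.minEnclosingCircle(t[:,:2].astype(np.float32)))
```

```text
2.75 [ 0.4525581  -0.10069939  0.19440643] [-0.316  0.426  0.687  1.988 -0.354  0.847 -0.49 ] [ 0.27  0.08 -0.59]
[[ 0.     0.493 -0.87 ]
 [-0.002 -0.87  -0.493]
 [-1.     0.002  0.001]]
930 [ 0.44269081 -0.10855676  0.09700795] [ 0.46604695 -0.08555446  0.13103199]
905 [ 0.45446629 -0.09694787  0.12884592] [ 0.45436888 -0.09705561  0.12671183] ((0.4538160264492035, -0.09726320207118988), 0.012186024338006973)
```

Request:
step_arm(targets=[[[0.03, -0.0023, -0.0035, 0, 0, 0, 0.7], [0.03, 0, 0, 0, 0, 0, 0.6], [0.03, 0, 0, 0, 0, 0, 0.5], [0.01, 0, 0, 0, 0, 0, 0.45], [0, 0, 0, 0, 0, 0, 0.45]]])

```text
time: 3.3
position: [0.4564, -0.0909, 0.0929]
orientation: [-0.682, -0.185, 0.683, -0.184]
ft_force: [1.1, -0.9, 0.2]
grip_width: 0.0578
```

Run:
```python
from h import *
s=telemetry.observe(); print(s["time"],s["position"],s["ft_force"].round(2),s["grip_width"])
c=optics.camera("wrist"); save("w2",c)
```

```text
3.3 [ 0.45635339 -0.09087672  0.09285744] [ 1.08 -0.94  0.18] 0.05781049044300596
```

View pics/w2.png

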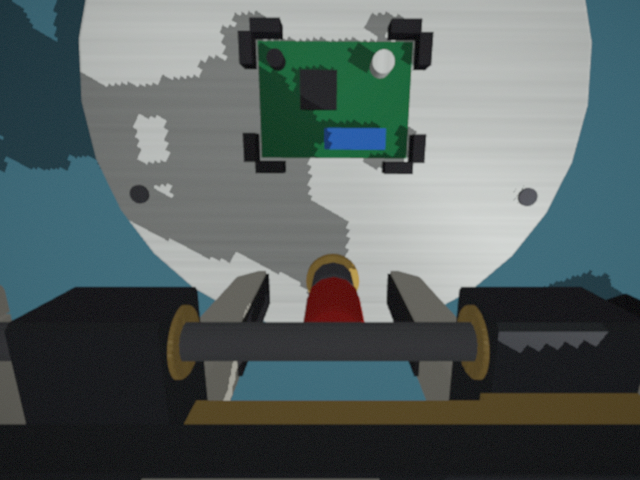

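The board is in its nest (335,100). The knob (333,300) sits slightly right of the middle of the fingers (~328), so I'm checking how well the pose has settled.

Run:
```python
from h import *
s=telemetry.observe(); p=s["position"]; R=Rn.from_quat(s["orientation"]).as_matrix(); print(s["time"],p,s["qd"].round(3))
print("to knob in tool",R.T@(np.array([.4544,-.097,.094])-p))
c=optics.camera("wrist"); P=cloud(c,s); im=c["image"].astype(int); H=np.array(c["hand_eye"]); print("cam axes in tool",H.round(3))
m=(im[...,0]>90)&(im[...,1]<70)&(im[...,2]<70)&(c["range_z"]>0)
q=(P[m]-p)@R; print(m.sum(),q.min(0).round(4),q.max(0).round(4))
```

```text
3.35 [ 0.45711402 -0.09144431  0.09391244] [-0.007 -0.028  0.025 -0.016  0.004 -0.001 -0.002]
to knob in tool [-8.90775796e-05  3.43621289e-03  5.14041240e-03]
cam axes in tool [[ 0.001 -0.238  0.971 -0.165]
 [ 1.     0.    -0.001  0.001]
 [ 0.     0.971  0.238 -0.066]
 [ 0.     0.     0.     1.   ]]
1831 [-0.0967 -0.0091 -0.031 ] [0.0135 0.0151 0.0039]
```

Request:
step_arm(targets=[[[0, 0.0032, 0.005, 0, 0, 0, 0.45], [0, 0, 0, 0, 0, 0, 0.45], [0, 0, 0, 0, 0, 0, 0.45]]])

```text
time: 3.7
position: [0.4542, -0.0976, 0.0946]
orientation: [0.683, 0.183, -0.682, 0.184]
ft_force: [-0.1, 0.7, -0.8]
grip_width: 0.042
```

Request:
step_arm(targets=[[[0, 0, 0, 0, 0, 0, 0.2], [0, 0, 0, 0, 0, 0, 0.2], [0, 0, 0, 0, 0, 0, 0.2], [0, 0, 0, 0, 0, 0, 0.2]]], force=20)

```text
time: 4.1
position: [0.4536, -0.0968, 0.0938]
orientation: [-0.683, -0.184, 0.683, -0.184]
ft_force: [-0.7, 1.2, 3.5]
grip_width: 0.026
```

Request:
step_arm(targets=[[[-0.004, 0, 0, 0, 0, 0, 0.2], [-0.005, 0, 0, 0, 0, 0, 0.2], [-0.0045, 0, 0, 0, 0, 0, 0.2], [0, 0, 0, 0, 0, 0, 0.2], [0, 0, 0, 0, 0, 0, 0.2]]], force=25)

```text
time: 4.6
position: [0.4536, -0.0968, 0.107]
orientation: [-0.683, -0.184, 0.683, -0.184]
ft_force: [2.4, 1.4, -9.7]
grip_width: 0.0255
```

Run:
```python
from h import *
s=telemetry.observe(); p=s["position"]; R=Rn.from_quat(s["orientation"]).as_matrix(); print(s["time"],p,s["ft_force"],s["joints"].round(2))
print("R",R.round(3))
# arc rows: constant step in tool frame: rotate d about axis
k=np.array([.454,-.097]); a0=np.arctan2(*(k-AX)[::-1]); print("radius",np.hypot(*(k-AX)))
for d in (.08,.04):
    q=AX+ Rn.from_euler("z",d).as_matrix()[:2,:2]@(k-AX); print(d,(R.T@np.array([*(q-k),0])).round(5))
c=optics.camera("scene"); save("s2",c)
cv2.imwrite("pics/s2c.png",cv2.resize(c["image"][180:320,220:400,::-1],None,fx=4,fy=4))
```

```text
4.6 [ 0.45360253 -0.09679137  0.10700464] [ 2.43876921  1.39151376 -9.73746905] [-0.22  0.56  0.56  2.09 -0.5   0.63 -0.36]
R [[-0.001  0.502 -0.865]
 [ 0.    -0.865 -0.502]
 [-1.    -0.001  0.   ]]
radius 0.09436153877507508
0.08 [-1.00e-05  7.54e-03 -3.50e-04]
0.04 [-0.       0.00377 -0.0001 ]
```

View pics/s2c.png

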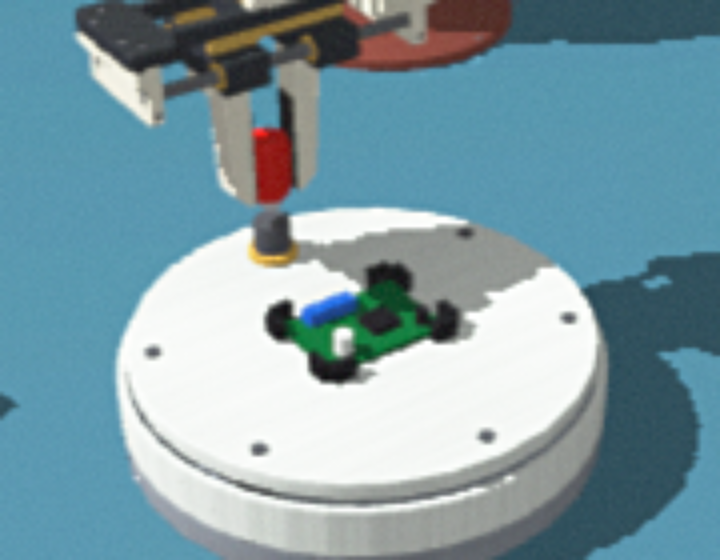

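The knob is clearly up off its barrel (crop ~270,165) at −9.7 N, and the board is in place. Turning now.

Request:
step_arm(targets=[[[0, 0.0047, -0.0001, -0.05, 0, 0, 0.2], [0, 0.0075, -0.0003, -0.08, 0, 0, 0.2], [0, 0.0075, -0.0003, -0.08, 0, 0, 0.2], [0, 0.0075, -0.0003, -0.08, 0, 0, 0.2], [0, 0, 0, 0, 0, 0, 0.2]]])

```text
time: 5.15
position: [0.471, -0.1184, 0.1069]
orientation: [0.649, 0.281, -0.649, 0.28]
ft_force: [1.5, 2.4, -10.0]
grip_width: 0.0258
```

Run:
```python
from h import *
s=telemetry.observe(); p=s["position"]; R=Rn.from_quat(s["orientation"]).as_matrix(); print(s["time"],p,s["ft_force"].round(1),s["grip_width"])
d=p[:2]-AX; print("r",np.hypot(*d),"th",np.arctan2(d[1],d[0])-np.arctan2(-.0479,-.0813)," yaw",np.arctan2(R[1,1],R[0,1])+np.radians(59.9))
```

```text
5.15 [ 0.47099186 -0.1184241   0.10694596] [  1.5   2.4 -10. ] 0.025816536710440874
r 0.09455880917806062 th 0.2904935467227703  yaw 0.29068170684304595
```

Request:
step_arm(targets=[[[0, 0.0075, -0.0003, -0.08, 0, 0, 0.2], [0, 0.0075, -0.0003, -0.08, 0, 0, 0.2], [0, 0.0075, -0.0003, -0.08, 0, 0, 0.2], [0, 0.0075, -0.0003, -0.08, 0, 0, 0.2], [0, 0.0075, -0.0003, -0.08, 0, 0, 0.2], [0, 0, 0, 0, 0, 0, 0.2]]])

```text
time: 5.75
position: [0.5027, -0.1377, 0.1068]
orientation: [0.581, 0.404, -0.581, 0.403]
ft_force: [2.9, 1.6, -8.7]
grip_width: 0.0258
```

Request:
step_arm(targets=[[[0.0015, 0, 0, 0, 0, 0, 0.2], [0.002, 0, 0, 0, 0, 0, 0.2], [0, 0, 0, 0, 0, 0, 0.2], [0, 0, 0, 0, 0, 0, 0.2]]])

```text
time: 6.15
position: [0.5023, -0.1376, 0.1037]
orientation: [0.581, 0.404, -0.58, 0.404]
ft_force: [3.2, 2.2, -10.1]
grip_width: 0.0259
```

```bash
cat > st.py <<'E'
from h import *
s=telemetry.observe(); p=s["position"]; R=Rn.from_quat(s["orientation"]).as_matrix(); print(s["time"],p,s["grip_width"],"F tool",(R.T@s["ft_force"]).round(1))
d=p[:2]-AX; print("r",np.hypot(*d),"th",np.arctan2(d[1],d[0])-np.arctan2(-.0479,-.0813)," yaw",np.arctan2(R[1,1],R[0,1])+np.radians(59.9))
E
python3 st.py
```

```text
6.15 [ 0.50232719 -0.13760995  0.10366192] 0.025871045053985367 F tool [10.1  2.3 -3.2]
r 0.0944521988400862 th 0.6817683669405454  yaw 0.6899844861038856
```

Request:
step_arm(targets=[[[0, 0, 0, 0, 0, 0, 0.34], [0, 0, 0, 0, 0, 0, 0.34], [0, 0, 0, 0, 0, 0, 0.34]]])

```text
time: 6.45
position: [0.5025, -0.1396, 0.1048]
orientation: [0.581, 0.403, -0.581, 0.404]
ft_force: [0.1, -0.2, 0.7]
grip_width: 0.0314
```

```bash
cat >> st.py <<'E'
c=optics.camera("top"); P=cloud(c)
k=AX+(d/np.hypot(*d))*.0945
w=optics.camera("wrist"); W=(cloud(w,s)-p)@R; im=w["image"].astype(int)
m=(im[...,0]>90)&(im[...,1]<70)&(im[...,2]<70)&(w["range_z"]>0)&(abs(W[...,1])<.03)&(abs(W[...,0])<.06)
q=W[m]; print("knob n",len(q),"y",(q[:,1].min()+q[:,1].max())/2,"bottom z",p[2]-np.percentile(q[:,0],98), "med", p[2]-np.percentile(q[:,0],50))
v,u=np.nonzero(m); print("rows",v.min(),v.max(),"cols",u.min(),u.max()); save("w_last",w)
E
python3 st.py
```

```text
6.45 [ 0.50253713 -0.13960693  0.10481903] 0.0314020859874534 F tool [-0.7  0.2  0.2]
r 0.09625440023369576 th 0.6910550236275173  yaw 0.6892512875820062
knob n 2981 y 0.00027059879505278786 bottom z 0.10775734453958735 med 0.1364991168923735
rows 262 321 cols 296 356
```

Request:
step_arm(targets=[[[0, 0.0024, 0, -0.025, 0, 0, 0.34], [0, 0.0024, 0, -0.025, 0, 0, 0.34], [0, 0.0024, -0.0001, -0.025, 0, 0, 0.34], [0, 0.0024, 0, -0.025, 0, 0, 0.34], [0, 0.0024, -0.0001, -0.025, 0, 0, 0.34], [0, 0.0024, 0, -0.025, 0, 0, 0.34]]])

```text
time: 7.15
position: [0.5102, -0.1401, 0.1028]
orientation: [-0.546, -0.451, 0.551, -0.442]
ft_force: [-9.7, 3.6, 8.3]
grip_width: 0.0319
```

```bash
python3 st.py
```

```text
7.15 [ 0.510174   -0.1400885   0.10284486] 0.031931513988119185 F tool [ -8.1 -10.3  -1.6]
r 0.09439397335835313 th 0.7689435524245738  yaw 0.8425096482353962
knob n 2792 y -0.0022310885565017717 bottom z 0.10724605473448341 med 0.1353305300760953
rows 265 321 cols 290 350
```

Request:
step_arm(targets=[[[0, 0, 0, 0, 0, 0, 0.34], [0, 0, 0, 0, 0, 0, 0.34]]])

```text
time: 7.45
position: [0.5121, -0.141, 0.103]
orientation: [-0.547, -0.449, 0.55, -0.444]
ft_force: [-6.0, 2.2, 3.9]
grip_width: 0.0314
```

```bash
python3 st.py
python3 - <<'E'
from h import *
c=optics.camera("scene"); a=cv2.resize(c["image"][190:310,230:390,::-1],None,fx=3,fy=3)
b=cv2.imread("pics/w_last.png")[120:480,140:560]; b=cv2.resize(b,(int(420*.75),270)); b=cv2.copyMakeBorder(b,0,90,0,0,cv2.BORDER_CONSTANT)
cv2.imwrite("pics/m1.png",np.hstack([a,b])); print(a.shape,b.shape)
E
```

```text
7.45 [ 0.51210392 -0.14100529  0.10302931] 0.03135377291003626 F tool [-3.8 -6.3 -0.9]
r 0.09478734678062074 th 0.7911458768283897  yaw 0.8413626270047471
knob n 2814 y -0.0022998382493531547 bottom z 0.1073150078573528 med 0.1355766567610525
rows 265 321 cols 290 350
(360, 480, 3) (360, 315, 3)
```

View pics/m1.png

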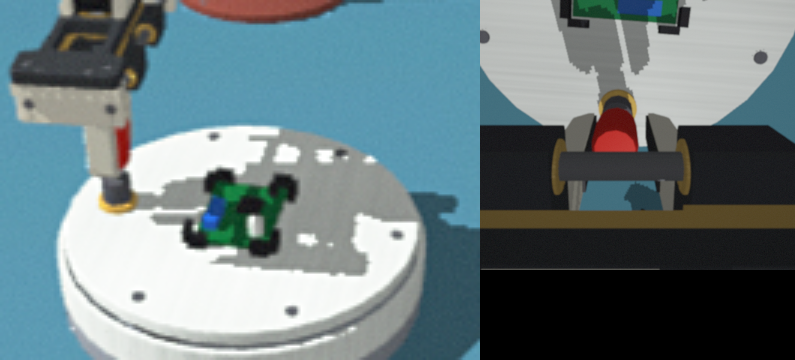

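Picture: the disc has followed. The knob (wrist view ~615,135) leans on the trailing finger, still up, and the board is in its nest. Continuing slowly.

Request:
step_arm(targets=[[[0, 0.0019, 0, -0.02, 0, 0, 0.34], [0, 0.0019, 0, -0.02, 0, 0, 0.34], [0, 0.0019, -0.0001, -0.02, 0, 0, 0.34], [0, 0, 0, 0, 0, 0, 0.34]]])

```text
time: 8.0
position: [0.5184, -0.1425, 0.1032]
orientation: [-0.533, -0.465, 0.536, -0.46]
ft_force: [-5.8, 0.9, 4.5]
grip_width: 0.0318
```

```bash
python3 st.py
```

```text
8.0 [ 0.51844211 -0.14252415  0.10318949] 0.031792958881984516 F tool [-4.5 -5.9 -0. ]
r 0.09493292952751577 th 0.8598501239945215  yaw 0.9014963355048445
knob n 2821 y -0.00237466566600453 bottom z 0.10756293959378878 med 0.13572900283606054
rows 264 321 cols 290 350
```

Request:
step_arm(targets=[[[0, 0.0014, 0, -0.015, 0, 0, 0.34], [0, 0.0014, 0, -0.015, 0, 0, 0.34], [0, 0.0014, 0, -0.015, 0, 0, 0.34], [0, 0, 0, 0, 0, 0, 0.34]]])

```text
time: 8.5
position: [0.5217, -0.1429, 0.1031]
orientation: [-0.522, -0.478, 0.526, -0.472]
ft_force: [-6.0, 0.5, 4.0]
grip_width: 0.0318
```

```bash
python3 st.py
```

```text
8.5 [ 0.52168166 -0.14290288  0.10310647] 0.03178778901618039 F tool [-3.9 -6.1  0.1]
r 0.09478628477088726 th 0.8942006695924982  yaw 0.9462685437928802
knob n 2793 y -0.0024194962804944473 bottom z 0.10771727194085405 med 0.13572309542007577
rows 265 321 cols 290 350
```

Request:
step_arm(targets=[[[0, 0.0014, 0, -0.015, 0, 0, 0.34], [0, 0.0014, 0, -0.015, 0, 0, 0.34], [0, 0, 0, 0, 0, 0, 0.34]]])

```text
time: 8.9
position: [0.5247, -0.1433, 0.1031]
orientation: [-0.515, -0.485, 0.519, -0.48]
ft_force: [-5.8, 1.2, 3.9]
grip_width: 0.0315
```

```bash
python3 st.py
```

```text
8.9 [ 0.52468587 -0.14332647  0.10313361] 0.03148419986449421 F tool [-3.9 -5.9 -0.9]
r 0.0948224033653098 th 0.9262016954413685  yaw 0.9762631687860573
knob n 2784 y -0.002450067655029786 bottom z 0.10775384338973966 med 0.1357748042970547
rows 265 321 cols 290 350
```

Request:
step_arm(targets=[[[0, 0.0014, 0, -0.015, 0, 0, 0.34], [0, 0.0014, 0, -0.015, 0, 0, 0.34], [0, 0.0014, 0, -0.015, 0, 0, 0.34], [0, 0, 0, 0, 0, 0, 0.34]]])

```text
time: 9.4
position: [0.5292, -0.1438, 0.1031]
orientation: [-0.504, -0.496, 0.508, -0.491]
ft_force: [-7.3, 0.9, 3.5]
grip_width: 0.0319
```

```bash
python3 st.py
```

```text
9.4 [ 0.5291911  -0.14378698  0.10311281] 0.03189909922263991 F tool [-3.4 -7.3 -0.8]
r 0.09488383716462444 th 0.9739462756347403  yaw 1.0211651881591064
knob n 2769 y -0.0025455995159290807 bottom z 0.10785233942962756 med 0.1358752564843172
rows 264 321 cols 290 350
```

Request:
step_arm(targets=[[[0, 0.0014, 0, -0.015, 0, 0, 0.34], [0, 0.0014, 0, -0.015, 0, 0, 0.34], [0, 0, 0, 0, 0, 0, 0.34]]])

```text
time: 9.8
position: [0.5314, -0.1438, 0.1031]
orientation: [0.497, 0.504, -0.5, 0.498]
ft_force: [-5.9, 1.7, 4.6]
grip_width: 0.0318
```

```bash
python3 st.py
```

```text
9.8 [ 0.53142367 -0.14384088  0.1030752 ] 0.03175255017707601 F tool [-4.5 -5.9 -1.7]
r 0.09482015125345875 th 0.9974814900698539  yaw 1.050935734346627
knob n 2753 y -0.0025214617264569823 bottom z 0.10788601095132466 med 0.13585121369823022
rows 265 321 cols 290 350
```

Request:
step_arm(targets=[[[0, 0.0014, 0, -0.015, 0, 0, 0.34], [0, 0.0014, 0, -0.015, 0, 0, 0.34], [0, 0, 0, 0, 0, 0, 0.34]]])

```text
time: 10.2
position: [0.5344, -0.1439, 0.1031]
orientation: [0.489, 0.512, -0.493, 0.506]
ft_force: [-6.6, 1.0, 5.1]
grip_width: 0.0323
```

```bash
python3 st.py
```

```text
10.2 [ 0.53443803 -0.14394955  0.10312544] 0.03231600247375655 F tool [-5.  -6.6 -1.2]
r 0.0948534692777778 th 1.0292862075990397  yaw 1.0809508531612602
knob n 2761 y -0.002579387811005864 bottom z 0.10785298088752251 med 0.1358001720217768
rows 264 321 cols 290 350
```

Request:
step_arm(targets=[[[0, 0.0014, 0, -0.015, 0, 0, 0.34], [0, 0.0014, 0, -0.015, 0, 0, 0.34], [0, 0, 0, 0, 0, 0, 0.34]]])

```text
time: 10.6
position: [0.5403, -0.1443, 0.1033]
orientation: [0.483, 0.517, -0.484, 0.516]
ft_force: [-1.0, -0.9, -0.3]
grip_width: 0.0317
```

```bash
python3 st.py
```

```text
10.6 [ 0.54028805 -0.14429555  0.10328385] 0.031697219366400534 F tool [ 0.3 -1.   0.9]
r 0.09532614230376507 th 1.0907237718402012  yaw 1.1108521618667553
knob n 2889 y -0.002579240727050381 bottom z 0.10074370399251908 med 0.12823754646747518
rows 259 321 cols 292 349
```

It snapped: the knob dropped about 7–8 mm and the side force vanished. Centring the fingers, opening them, then rising to check.

Request:
step_arm(targets=[[[0, -0.0026, 0, 0, 0, 0, 0.34], [0, 0, 0, 0, 0, 0, 0.34], [0, 0, 0, 0, 0, 0, 0.7], [0, 0, 0, 0, 0, 0, 0.7], [0, 0, 0, 0, 0, 0, 0.7]]])

```text
time: 11.2
position: [0.5391, -0.1441, 0.1039]
orientation: [0.484, 0.516, -0.483, 0.516]
ft_force: [-0.4, -0.9, 0.0]
grip_width: 0.0513
```

Request:
step_arm(targets=[[[-0.02, 0, 0, 0, 0, 0, 0.7], [-0.03, 0, 0, 0, 0, 0, 0.8], [-0.03, 0, 0, 0, 0, 0, 0.8], [-0.011, 0, 0, 0, 0, 0, 0.8], [0, 0, 0, 0, 0, 0, 0.8], [0, 0, 0, 0, 0, 0, 0.8]]])

```text
time: 11.8
position: [0.5381, -0.1438, 0.1936]
orientation: [0.483, 0.517, -0.484, 0.515]
ft_force: [-0.1, 0.4, 1.1]
grip_width: 0.0744
```

Run:
```python
from h import *
s=telemetry.observe(); print(s["time"],s["position"],s["ft_force"].round(2))
c=optics.camera("wrist"); save("w9",c); P=cloud(c,s); im=c["image"].astype(int)
m=(im[...,0]>110)&(im[...,1]<70)&(im[...,2]<70)&(c["range_z"]>0)&(P[...,2]>.08)
q=P[m]; t=q[q[:,2]>.118]; print(len(t),t.mean(0),np.median(t,0),cv2.minEnclosingCircle(t[:,:2].astype(np.float32)))
k=(t[:,:2].min(0)+t[:,:2].max(0))/2-AX; print("th",np.arctan2(k[1],k[0])-np.arctan2(-.0479,-.0813))
c=optics.camera("scene"); a=cv2.resize(c["image"][190:310,230:390,::-1],None,fx=3,fy=3)
b=cv2.resize(cv2.imread("pics/w9.png"),(320,240)); b=cv2.copyMakeBorder(b,0,120,0,0,cv2.BORDER_CONSTANT)
cv2.imwrite("pics/m2.png",np.hstack([a,b]))
```

```text
11.8 [ 0.5380742  -0.14375214  0.19363947] [-0.13  0.35  1.05]
859 [ 0.5402829  -0.14395565  0.12894369] [ 0.54024681 -0.14398522  0.12895024] ((0.5403600335121155, -0.14481663703918457), 0.011967165395617485)
th 1.091709969025949
```

View pics/m2.png

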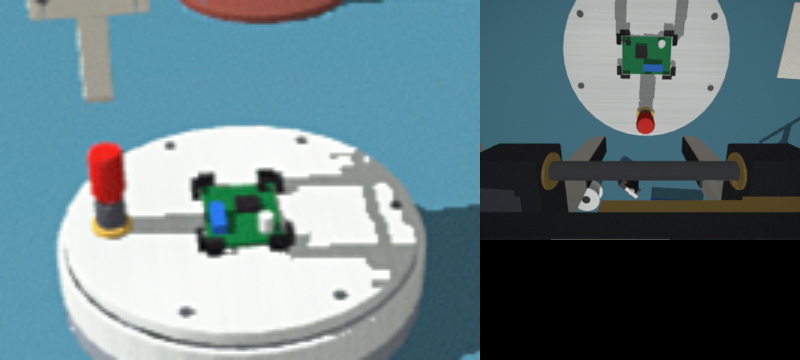

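The knob's top is at 128.9 mm, the same as at the start with the pin home. The board is in its nest and the fingers are clear, so I'm handing in.

```bash
python3 -c "
from workcell import ticket; print(ticket.finish_job())"
```

```text
the job is handed in; nothing more can be done
None
```

The disc is now at its next station, about 1.09 rad anticlockwise from the start, and the pin has dropped home there. I handed the job in at about 12 s of the 38 s allowed.

- **What I did:** I gripped the knob and lifted the plunger about 13 mm. I turned the disc to about 0.69 rad, then lowered the pin and let it go so it rode on the plate. After that I pushed the knob round slowly with loosely open fingers until it snapped down, then opened the fingers and rose clear.
- **Pin home:** from above, the knob's top measured 128.9 mm, against 128.8 mm at the start with the pin home. Measured from close in during the snap, the drop came out at only 7–8 mm instead of 9 mm. The fingers partly hid the knob in that view, so I trusted the check from above.
- **Forces:** the wrist force was about 13 N at most in the readings I took, including a short 10 N sideways reading when the push began. It then stayed at about 6–7 N while pushing and fell to about 1 N once the pin dropped.
- **Rest of the bench:** the last picture shows the board in its nest and the arm touching nothing. I touched nothing but the knob, but I did not re-measure the other items at the end.
- **Not checked:** I did not nudge the disc to confirm that it is locked, so that rests on the knob's height.

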